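# Assemble the sample cell in the slide and hold it at the click stop under the head

### The arm

A 6-joint arm with a two-finger parallel gripper is mounted at the origin on a cart in front of the work surface, level with it; the furniture and walls round the work are solid. World frame = base frame: x ahead of the robot, y to its left, z up, the work surface at z = 0. Lengths are in mm, angles in rad, forces in N, time in s.
With the tool pointing down it reaches from about 275 to 750 mm from the base axis. Payload 10.2 kg.
Tool frame: the origin (TCP) lies on the centre line of the jaws, within the pads' length; the fingertips stand 17 mm ahead of it and the grasp point (between the pads) lies 2 mm behind it (ctrl.tip_extent is the distance from the TCP to the fingertips, in mm); z points along the fingers, y is the line along which they close (so a half turn about z gives the same grasp; the last joint's range is limited). The gripper opens to 85 mm and grips with 20 to 120 N. Pads are 22 mm wide; open, the fingers measure 114 mm over their backs; the gripper's body (76 mm by 85 mm) begins 54 mm behind the grasp point. The pads swing forward as they close: fully open they stand 13 mm farther back than shut.
Start: joints at [0.943, 0.313, 1.498, -0, 1.331, -0.223], TCP at [206.776, 482.571, 248.294] pointing down, gripper open.
Joint ranges: [-2.94, 2.94], [-0.97, 2.17], [0.19, 2.56], [-1.23, 4.37], [0.02, 3.11], [-2.88, 2.88]. Speed limits (rad/s): [2.39, 2.39, 3.01, 3.14, 3.14, 3.14].

### API

Orientations are given as a unit quaternion [w, x, y, z].
In Python, from rig import sensors, capture, ctrl, cut_out, place_of gives the robot as it stands.
- The arm moves only by the shell command python3 -m jog 'ROWS' [FORCE]. ROWS is JSON, a list of rows, each a list of 3 entries, a list of its own where there are three numbers: the shift along the world's x, y, z in mm, then the turn, a rotation vector about the world's x, y, z in degrees, then the closure, from 0 (fully open) to 1 (shut). A call has exactly 8 rows; each row is the pose to reach, as a shift and turn from the pose commanded when the call began; what a row does not reach only later rows make up. A row lasts 1/12 s, in which the tool goes at most 41.7 mm and 7.16 degrees, less where a joint would pass 70% of its speed; a pose out of reach is approached as far as the arm can. A call with a gripper value outside its range is refused whole. The fingers move at their own pace and stop on an object; FORCE is the grip in N (left out, the last holds). Time passes only in rows, so rows that repeat a pose let the fingers close, or fill a call up. It gives the time, the measured TCP pose, the force and the opening at its end, in the units of the state.
- sensors.sense(): the state, without advancing time (a new reading comes with each control period).
- capture(name): name is "side" or "top" or "wrist"; returns a dict with "color" (384x512x3 uint8, blue, green, red), "z_map" (384x512 float32, mm along the optical axis (not along the pixel's ray), 0 where there is no reading), "camera_matrix" (3x3 intrinsics, pixels), "R" (3x3) and "t" (3): a world point X has camera coordinates R X + t. Camera axes: x right, y down, z forward; pixel columns grow to the right and rows downward; lengths in mm; the calibration is good to about 2 mm. A picture is of the moment at which its call begins.
- ctrl.finish_job(): hands the job in, once; it reports no verdict.
Trained networks look in a picture, given as the dict that the camera call returned (one of the last four; its "shot" number tells which), for a name from the list of things; names that differ only in an ending like _2 or _b are one class to them, and where a whole thing is asked for, a point or a joint stands for the part that bears it (a point fixed in the world has none). Each returns a list of dicts, best first, with "p" (0 to 1); they miss things now and then, are a little off and sometimes report something else, mostly with a low value. They report only what shows in the picture. A call takes as long as a camera call.
- cut_out(picture, query): "region" (384x512 bool, what is visible of it) and "box" ([left, top, right, bottom] in pixels, round what is visible of it).
- place_of(picture, query): "centre" ([row, column] in pixels: a listed point, or the origin of a listed thing).
The state is a dict: "time_s": time; "joints": joint angles; "dq": joint speeds; "tau": joint torques, N m; "eef_pos": TCP position; "ee_rot": TCP orientation; "force": force on the tool from outside, world axes, zero at the start; "wrist_torque": the same for the moment, N m; "grip_width": opening from 0.0 (shut) to 1.0 (fully open).
Only numpy, scipy, OpenCV 4.12 (cv2) and the standard library are available. Lean on these libraries where they do the work, as an engineer would, in place of code of your own. Each camera call takes 0.05 s, during which the arm holds its last target. There are 200 camera calls.

### The job

Build up the sample cell in the round pocket of the sliding carriage: first the cell body, hollow side up as it lies, then the spacer ring, then the window disc, each seated flat and square on the one below. Then take the carriage by its upright knob and slide it along the rail under the reading head until the spring ball clicks into the notch in the carriage's edge, and finish while still holding the knob there for the reading, because the carriage springs back if it is let go. Leave the forceps, vial, tape roll and red marker where they lie.

Things in the scene. Friction and masses are not known exactly. Their poses are not given: they have to be found in the camera images.
- cell_body: Steel cup, 44 mm across, 16 mm high, with a round recess 30 mm wide and 9 mm deep in its top; origin at the centre of its underside, z up through the recess. 63 to 126 g. It lies hollow side up on the black mat (2 mm thick) to the robot's left, like the other two cell parts, in any order, centres at least 80 mm apart.
- spacer: White plastic ring, 44 mm outside, 29 mm hole, 9 mm thick, on the mat; origin at the centre of its underside, z up. Both faces are alike. 30 g.
- window: Window disc, on the mat: clear glass in a steel rim, 44 mm across, 9 mm thick; origin at the centre of its underside, z up, already the right way up. 35 to 70 g.
- carriage: Aluminium carriage, 70 mm wide, on a level rail; origin at the centre of the pocket floor, which is the flat top of its plate, 36 mm above the worktop. Its +y points along the rail to the knob, its +x across the rail away from the robot. It slides only along its -y (robot's right), at most 155 mm, from the stop where it starts. A return spring pushes it back: 5 N at the start, 6 N at the notch.
- pocket_mouth (a point): Pocket axis at the top of its walls, 30 mm above the floor. Two curved walls on the +y and -y sides, 46.4 mm across inside (1.2 mm play round a part), 62 mm outside, the mouth chamfered out to 53 mm over the top 4 mm; open on +x and -x over 32 mm for the fingers. Undersides of body, spacer, window end 0, 16, 25 mm above the floor; the window's top stands 4 mm above the walls.
- notch (a point): Middle of the V notch (10 mm wide, 3 mm deep) in the far (+x) edge of the carriage plate, at the pocket's place along the rail. Near its middle the ball first helps the slide by up to 3.5 N, then past the middle resists as much: the push needed drops to about 2 N, then climbs to 9. The notch alone does not hold against the return spring. Past 5 mm the ball is out again.
- knob: Black ribbed upright knob on the carriage plate, free to turn on its stem, 85 mm along the carriage's +y from the pocket axis: a cylinder 22 mm across from 20 to 63 mm above the plate (top 99 mm above the worktop), on a thinner stem; origin on its axis at the level of the plate's top, z up. It moves with the carriage.
- head: Reading head, fixed, clamped at a different place along the rail each time: a black post behind the rail, a white arm over it with a downward lens barrel; 44 mm wide along the rail, underside 78 mm, top 111 mm above the worktop. Origin on the lens axis at worktop level; axes as the carriage's. The carriage starts 90 to 130 mm from it.
- ball (a point): Spring ball, 10 mm across, in the foot of the head, level with the lens axis along the rail and 38 mm to +x of it; it presses on the carriage's far edge. It is in the middle of the notch when the pocket axis is right below the lens axis. From 50 to 30 mm before that, a sloping lead-in on the carriage adds about 1 N to the push.
- forceps: Steel forceps lying flat behind the mat, 121 mm long, 9 mm high. Leave alone.
- vial: Small glass vial with a black cap lying on its side beyond the rail, 22 mm high. Leave alone.
- label_tape: Yellow roll of tape lying flat near the front edge, 66 mm across, 19 mm high. Leave alone.
- marker_red: Red marker pen lying at the right end of the rail, 131 mm long, 15 mm high. Leave alone.

How it is judged (in metres and radians):
On the way, in this order (a step that is already met when the one before it is completed fails the run):
1. the cell body is seated on the pocket floor (z of cell_body in the frame of carriage between -0.002 and 0.002 m and horizontal distance between cell_body and carriage below 0.003 m and angle between cell_body's own z axis and vertical below 0.06 rad), for 0.2 s.
2. the spacer ring is seated on the cell body (all of step 1 and z of spacer in the frame of carriage between 0.014 and 0.018 m and horizontal distance between spacer and carriage below 0.003 m and angle between spacer's own z axis and vertical below 0.06 rad), for 0.2 s.
3. the window disc is seated on the spacer ring (all of step 2 and z of window in the frame of carriage between 0.023 and 0.027 m and horizontal distance between window and carriage below 0.003 m and angle between window's own z axis and vertical below 0.06 rad), for 0.2 s.
4. the carriage is held by its knob with the ball in the notch (all of step 3 and horizontal distance between carriage and head below 0.0025 m and linear speed of carriage below 0.01 m/s and contact force between the fingers and knob above 0.8 N), for 0.2 s.
At the end, for the whole second after the job is handed in: Body, spacer, window stacked in the pocket (each within 2 mm of its height, 3 mm of the axis, 0.06 rad of level); carriage still, pocket axis within 2.5 mm of the head axis (ball in the notch); fingers holding the knob (over 0.8 N) (all of step 4); the arm keeps its last pose, push and grip.
It fails at once if the forceps was disturbed (moved over 20 mm) (distance of forceps from where it was at the start of the episode above 0.02 m).
It fails at once if the vial was disturbed (moved over 20 mm) (distance of vial from where it was at the start of the episode above 0.02 m).
It fails at once if the tape roll was disturbed (moved over 20 mm) (distance of label_tape from where it was at the start of the episode above 0.02 m).
It fails at once if the red marker was disturbed (moved over 20 mm) (distance of marker_red from where it was at the start of the episode above 0.02 m).
It also fails if it takes over 70 s, if anything falls off the work surface, if the arm or the gripper's body presses on something with over 40 N, if the wrist force passes 120 N, or if a joint passes its speed limit or range.

## Working session

There is one attempt and no reset: what is moved stays moved. The work goes in short steps, Python scripts to look and compute and a shell command to move; the robot and the scene stay as the last step left them, time stands still between calls to the robot, and variables do not carry over. Pictures are saved under pics/ and viewed, on a budget of 10 in all, crops included, one or two more only if the job needs it, and the job is handed in when it is done.

```bash
mkdir -p pics; cat > h.py <<'E'
import numpy as np, cv2
from rig import sensors, capture, ctrl, cut_out, place_of
def world(p,uv,z=None):
    K=np.array(p["camera_matrix"]);R=np.array(p["R"]);t=np.array(p["t"])
    r=R.T@np.linalg.inv(K)@np.array([uv[0],uv[1],1.]);c=-R.T@t
    return c+r*(z-c[2])/r[2]
def pts(p,m):
    K=np.array(p["camera_matrix"]);R=np.array(p["R"]);t=np.array(p["t"])
    v,u=np.nonzero(m&(p["z_map"]>0));d=p["z_map"][v,u]
    return (np.linalg.inv(K)@np.stack([u,v,np.ones(len(u))])*d).T@R-R.T@t
def st():
    s=sensors.sense();print(round(s["time_s"],2),np.round(s["eef_pos"],1),np.round(s["ee_rot"],3),np.round(s["force"],1),round(s["grip_width"],3),np.round(s["joints"],2))
E
python3 - <<'E'
from h import *
st();P={n:capture(n) for n in("top","side","wrist")}
cv2.imwrite("pics/a.png",P["top"]["color"]);cv2.imwrite("pics/b.png",P["wrist"]["color"])
H=dict(cell_body=18,spacer=11,window=11,carriage=36,pocket_mouth=66,knob=99,head=111,notch=36,ball=30)
O=dict(cell_body=2,spacer=2,window=2,carriage=36,pocket_mouth=66,knob=36,head=0,notch=36,ball=30)
for n in("top","wrist"):
  for k in H:
    a=place_of(P[n],k); c=cut_out(P[n],k)
    o=[n,k]
    if a: v,u=a[0]["centre"];o+=["pl",round(a[0]["p"],2),(round(u),round(v)),np.round(world(P[n],(u,v),O[k])[:2],1)]
    if c:
      b=c[0]["box"];q=pts(P[n],c[0]["region"]);o+=["box",round(c[0]["p"],2),b,np.round(world(P[n],((b[0]+b[2])/2,(b[1]+b[3])/2),H[k])[:2],1)]
      if len(q): o+=["med",np.round(np.median(q,0)),"z98",round(np.percentile(q[:,2],98))]
    print(*o)
E
```

```text
0.0 [206.6 482.4 247.7] [-0.     0.201  0.98  -0.001] [-0.4  0.2  0.4] 0.999 [ 0.94  0.31  1.5   0.    1.33 -0.22]
top cell_body pl 0.48 (182, 215) [505.5 200.9] box 0.55 [170.8, 205.9, 186.6, 223.8] [505.7 206.7] med [507. 211.  12.] z98 20
top spacer pl 0.6 (150, 191) [575.7 294.3] box 0.65 [139.2, 220.8, 156.1, 240.0] [460.  298.1] med [461. 307.   8.] z98 13
top window pl 0.57 (148, 233) [451.3 298.4] box 0.57 [140.7, 222.2, 156.0, 239.5] [458.7 296.1] med [458. 306.   8.] z98 13
top carriage pl 0.59 (278, 188) [583.7 -79. ] box 0.75 [230.5, 176.2, 300.0, 212.4] [565.6 -42.8] med [567. -45.  35.] z98 96
top pocket_mouth pl 0.64 (282, 188) [582.7 -88.5] box 0.75 [236.5, 172.8, 300.3, 212.8] [569.3 -50.8] med [567. -48.  35.] z98 96
top knob pl 0.56 (250, 198) [554.1   1.9] box 0.64 [229.7, 174.1, 298.0, 213.8] [565.6 -37.7] med [567. -45.  35.] z98 96
top head pl 0.55 (321, 177) [ 617.4 -208.3] box 0.63 [305.6, 138.2, 333.4, 184.5] [ 651.7 -183.6] med [ 661. -185.  108.] z98 112
top notch pl 0.91 (278, 180) [606.7 -79.8] box 0.76 [233.0, 172.7, 299.4, 214.6] [567.5 -45.5] med [566. -42.  35.] z98 96
top ball pl 0.59 (321, 164) [ 652.8 -201.2] box 0.69 [303.8, 138.9, 336.5, 183.9] [ 660.5 -199.9] med [ 661. -187.  108.] z98 112
wrist cell_body
wrist spacer
wrist window
wrist carriage
wrist pocket_mouth
wrist knob
wrist head
wrist notch
wrist ball
```

```bash
python3 - <<'E'
import cv2,numpy as np
a=cv2.imread("pics/a.png");b=cv2.imread("pics/b.png")
c=cv2.resize(a[120:270,100:360],None,fx=3,fy=3,interpolation=cv2.INTER_CUBIC)[:440]
w=cv2.resize(b,(200,150));o=np.zeros((600,800,3),np.uint8);o[:c.shape[0],:c.shape[1]]=c[:,:800];o[445:595,:200]=w
o[445:595,210:410]=cv2.resize(a,(200,150));cv2.imwrite("pics/c.png",o)
E
```

```text
(no output)
```

View pics/c.png

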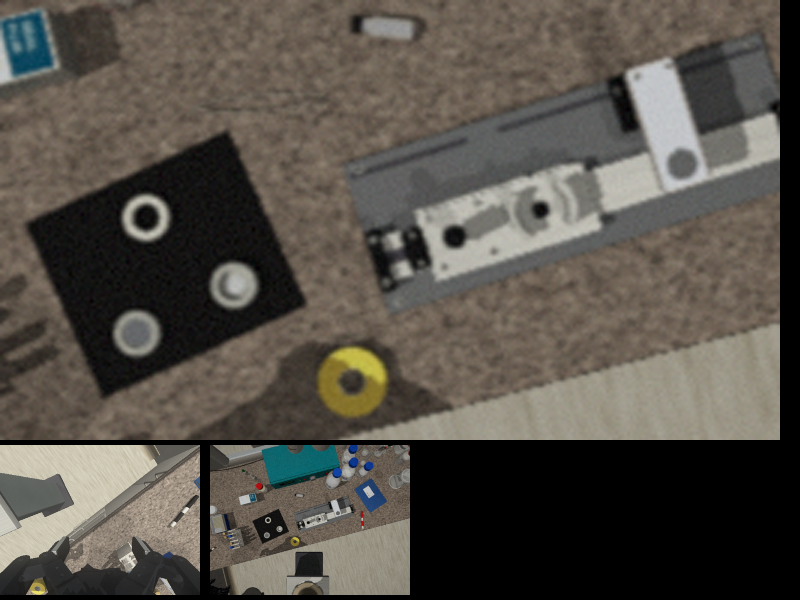

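The top view shows the spacer at px (149,192), the cell body at (178,215) and the window at (146,231). The knob is at (251,199), the pocket at (280,190) and the lens at (328,174). The rail is yawed.

```bash
python3 - <<'E'
from h import *
from scipy.spatial.transform import Rotation as Ro
p=capture("top")
for n,uv,z in(("spacer",(148.7,192.3),11),("body",(178,215),18),("window",(145.7,230.7),11),("knob",(251.3,198.7),99),("pocket",(280,190),66),("lens",(327.7,174.3),111)): print(n,np.round(world(p,uv,z)[:2]))
# rail edge
a=np.array([world(p,(100+x/3,120+y/3),36) for x,y in((435,278),(600,228))]);d=a[0]-a[1];print("rail yaw",np.degrees(np.arctan2(-d[0],d[1])))
s=sensors.sense();w=capture("wrist");q=np.roll(s["ee_rot"],-1);Rt=Ro.from_quat(q).as_matrix()
Rw=np.array(w["R"]);c=-Rw.T@np.array(w["t"])
print("cam in tool",np.round(Rt.T@(c-s["eef_pos"]),1));print("cam axes in tool (rows x,y,z)\n",np.round(Rw@Rt,3));print(Rt.round(2)); print(w["camera_matrix"])
E
```

```text
spacer [571. 296.]
body [505. 209.]
window [459. 304.]
knob [553.  -4.]
pocket [577. -83.]
lens [ 618. -205.]
rail yaw 17.031993792578813
cam in tool [ 6.910e+01 -1.000e-01 -1.258e+02]
cam axes in tool (rows x,y,z)
 [[-0.     1.    -0.   ]
 [-0.962 -0.    -0.274]
 [-0.274  0.     0.962]]
[[-0.92  0.39  0.  ]
 [ 0.39  0.92 -0.  ]
 [-0.   -0.   -1.  ]]
[[268.94548904   0.         257.42052249]
 [  0.         268.94548904 190.82650396]
 [  0.           0.           1.        ]]
```

```bash
python3 -m jog '[[[31,-26,0],[0,0,-6],0],[[62,-52,0],[0,0,-12],0],[[93,-78,0],[0,0,-18],0],[[124,-104,0],[0,0,-24],0],[[155,-130,0],[0,0,-30],0],[[186,-156,-5],[0,0,-36],0],[[217,-182,-10],[0,0,-42],0],[[248,-208,-15],[0,0,-48],0]]' 40 && python3 -m jog '[[[25,-20,-5],[0,0,-1],0.3],[[50,-40,-10],[0,0,-1],0.3],[[76,-61,-15],[0,0,-1],0.3],[[76,-61,-20],[0,0,-1],0.3],[[76,-61,-25],[0,0,-1],0.3],[[76,-61,-25],[0,0,-1],0.3],[[76,-61,-25],[0,0,-1],0.3],[[76,-61,-25],[0,0,-1],0.3]]' 
cat >> h.py <<'E'
Z=dict(cell_body=18,spacer=11,window=11,pocket_mouth=66,knob=99)
def look(name,keys,f):
    p=capture(name);img=p["color"].copy()
    for k in keys:
        c=cut_out(p,k)
        for r in c[:2]:
            m=np.array(r["region"]).astype(np.uint8);cs,_=cv2.findContours(m,0,1);q=max(cs,key=cv2.contourArea)
            e=np.vstack([world(p,x[0],Z.get(k,0))[:2] for x in q]).astype(np.float32)
            (cx,cy),rad=cv2.minEnclosingCircle(e);b=r["box"]
            print(k,round(r["p"],2),"box",np.round(b),"circle",round(cx,1),round(cy,1),"r",round(rad,1),"boxc",np.round(world(p,((b[0]+b[2])/2,(b[1]+b[3])/2),Z.get(k,0))[:2],1))
            cv2.drawContours(img,[q],-1,(0,0,255),1);cv2.putText(img,k,tuple(int(i) for i in b[:2]),0,.4,(0,255,0),1)
        a=place_of(p,k)
        if a:
            v,u=a[0]["centre"];zz={"cell_body":2,"spacer":2,"window":2,"pocket_mouth":66,"knob":36,"carriage":36,"notch":36,"head":0,"ball":30}.get(k,0)
            print("  place",round(a[0]["p"],2),(round(u),round(v)),np.round(world(p,(u,v),zz)[:2],1))
    cv2.imwrite(f,img);return p
E
python3 - <<'E'
from h import *
st();print(ctrl.tip_extent() if callable(ctrl.tip_extent) else ctrl.tip_extent)
look("wrist",["cell_body","spacer","window"],"pics/d.png")
E
```

```text
time_s: 2.72
eef_pos: [456.1, 273.0, 233.3]
ee_rot: [0.0, 0.584, 0.812, 0.0]
force: [0.6, 0.7, 0.4]
grip_width: 0.996
time_s: 3.38
eef_pos: [530.3, 214.4, 208.8]
ee_rot: [0.0, 0.589, 0.808, 0.0]
force: [-0.2, 0.4, -0.1]
grip_width: 0.703
3.38 [530.3 214.4 208.8] [0.    0.589 0.808 0.   ] [-0.2  0.4 -0.1] 0.703 [ 0.18  0.45  1.41  0.    1.28 -0.13]
17.0
cell_body 0.95 box [220. 150. 257. 188.] circle 506.3 213.0 r 22.0 boxc [507.1 213.7]
  place 0.96 (237, 168) [504.8 210.8]
spacer 0.71 box [295.  99. 335. 134.] circle 570.7 299.2 r 22.3 boxc [573.3 298.4]
  place 0.75 (310, 115) [569.4 299.3]
window 0.9 box [205.  58. 244. 100.] circle 459.9 307.0 r 22.1 boxc [462.6 305.3]
  place 0.78 (222, 78) [458.6 305.5]
```

View pics/d.png

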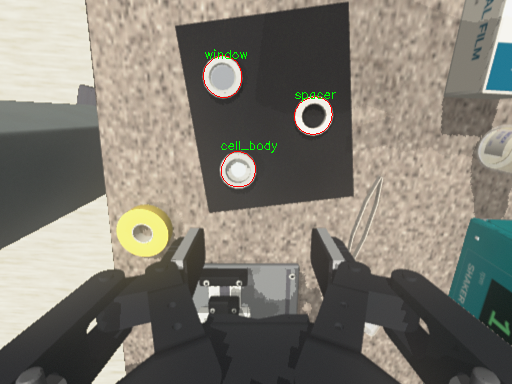

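The networks match the picture, with all radii at 22 mm. The body is at px (238,170), the spacer at (314,116), the window at (222,78), and the forceps are clear at (370,215). Next I grasp the body.

```bash
python3 -m jog '[[[-12,0,-30],[0,0,0],0.3],[[-25,-1,-60],[0,0,0],0.3],[[-25,-1,-95],[0,0,0],0.3],[[-25,-1,-125],[0,0,0],0.3],[[-25,-1,-150],[0,0,0],0.3],[[-25,-1,-170],[0,0,0],0.3],[[-25,-1,-182],[0,0,0],0.3],[[-25,-1,-188],[0,0,0],0.3]]' 40 && python3 -m jog '[[[0,0,0],[0,0,0],0.3],[[0,0,0],[0,0,0],0.6],[[0,0,0],[0,0,0],0.6],[[0,0,0],[0,0,0],0.6],[[0,0,0],[0,0,0],0.6],[[0,0,0],[0,0,0],0.6],[[0,0,0],[0,0,0],0.6],[[0,0,0],[0,0,0],0.6]]' && python3 -c "
from h import *
st()
p=capture('wrist');cv2.imwrite('pics/e.png',p['color'])"
```

```text
time_s: 4.4
eef_pos: [505.3, 212.5, 18.9]
ee_rot: [-0.001, 0.589, 0.808, -0.001]
force: [-0.3, 0.6, -0.2]
grip_width: 0.696
time_s: 5.07
eef_pos: [506.6, 212.8, 21.7]
ee_rot: [0.001, 0.589, 0.808, 0.001]
force: [-0.1, -0.2, 6.3]
grip_width: 0.493
5.07 [506.6 212.8  21.7] [0.001 0.589 0.808 0.001] [-0.1 -0.2  6.3] 0.493 [ 0.18  0.65  1.65  0.    0.85 -0.13]
```

View pics/e.png

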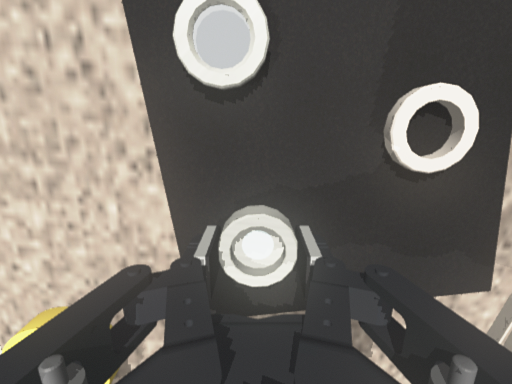

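```bash
python3 -m jog '[[[0,0,0],[0,0,0],0.7],[[0,0,3],[0,0,0],0.7],[[0,0,15],[0,0,0],0.7],[[0,0,40],[0,0,0],0.7],[[5,-20,75],[0,0,0],0.7],[[12,-50,110],[0,0,0],0.7],[[20,-80,140],[0,0,0],0.7],[[29,-115,165],[0,0,0],0.7]]' 60 && python3 -m jog '[[[9,-35,20],[0,0,0],0.7],[[18,-70,25],[0,0,0],0.7],[[27,-105,25],[0,0,0],0.7],[[36,-140,25],[0,0,0],0.7],[[45,-175,25],[0,0,0],0.7],[[54,-210,25],[0,0,0],0.7],[[60,-235,25],[0,0,0],0.7],[[62,-243,25],[0,0,0],0.7]]' && python3 - <<'E'
from h import *
st();p=look("wrist",["pocket_mouth","knob","carriage","notch","head","cell_body"],"pics/f.png");st()
E
```

```text
time_s: 5.78
eef_pos: [533.1, 103.7, 183.6]
ee_rot: [0.001, 0.589, 0.808, 0.001]
force: [1.7, -1.1, -1.2]
grip_width: 0.489
time_s: 6.45
eef_pos: [595.1, -142.3, 205.8]
ee_rot: [0.0, 0.591, 0.807, -0.0]
force: [-0.1, 0.3, -0.8]
grip_width: 0.485
6.45 [ 595.1 -142.3  205.8] [ 0.     0.591  0.807 -0.   ] [-0.1  0.3 -0.8] 0.485 [-0.43  0.54  1.28 -0.    1.32 -0.73]
pocket_mouth 0.66 box [222.   0. 296. 171.] circle 569.6 -55.2 r 78.2 boxc [567.8 -51.7]
  place 0.98 (259, 124) [578.6 -84.3]
knob 0.87 box [248.   1. 276.  41.] circle 556.4 -10.3 r 15.6 boxc [556.9 -10.4]
  place 0.82 (258, 32) [551.3  -3.1]
carriage 0.69 box [223.   2. 296. 171.] circle 569.6 -50.3 r 98.6 boxc [568.  -46.4]
  place 0.93 (259, 123) [578.9 -84.1]
notch 0.58 box [220.   0. 293. 170.] circle 568.6 -50.4 r 98.4 boxc [563.4 -46.3]
  place 0.97 (291, 122) [610.9 -73.5]
head 0.97 box [280. 208. 364. 281.] circle 717.0 -200.9 r 65.2 boxc [ 710.2 -212. ]
cell_body 0.93 box [218. 204. 298. 288.] circle 622.6 -233.5 r 58.4 boxc [ 624.7 -231.6]
cell_body 0.49 box [442.   3. 490.  68.] circle 755.7 67.2 r 33.9 boxc [757.1  64.4]
  place 0.64 (256, 239) [ 620.9 -230.7]
7.1 [ 595.  -138.3  205.3] [0.    0.589 0.808 0.   ] [ 0.4 -0.  -0.8] 0.488 [-0.42  0.54  1.28  0.    1.32 -0.73]
```

View pics/f.png

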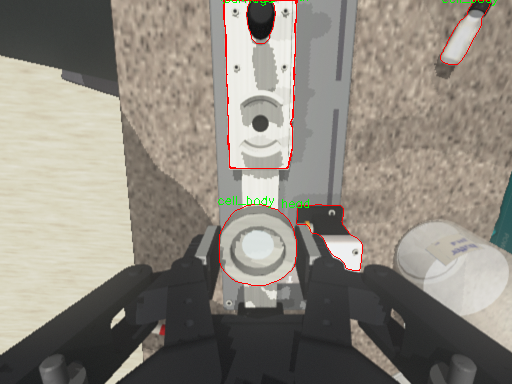

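The pocket is at px (260,124), aligned with the tool, and the body is centred in the jaws at (258,246). I'll move over the pocket.

```bash
python3 -m jog '[[[-4,13,-10],[0,0,0],0.7],[[-8,27,-25],[0,0,0],0.7],[[-12,40,-45],[0,0,0],0.7],[[-16,53,-65],[0,0,0],0.7],[[-16,53,-85],[0,0,0],0.7],[[-16,53,-100],[0,0,0],0.7],[[-16,53,-110],[0,0,0],0.7],[[-16,53,-110],[0,0,0],0.7]]' && python3 - <<'E'
from h import *
st();p=capture("wrist");q=capture("side");st()
o=np.hstack([p["color"][100:384,130:390],q["color"][60:344]]);cv2.imwrite("pics/g.png",o[:,:800])
for n in("pocket_mouth","head","carriage","cell_body","knob"):
  a=place_of(q,n)
  if a: print(n,a[0])
E
```

```text
time_s: 7.77
eef_pos: [578.2, -85.4, 93.3]
ee_rot: [-0.002, 0.589, 0.808, -0.0]
force: [-0.3, 0.1, -0.9]
grip_width: 0.485
7.77 [578.2 -85.4  93.3] [-0.002  0.589  0.808 -0.   ] [-0.3  0.1 -0.9] 0.485 [-0.35  0.6   1.49 -0.    1.05 -0.66]
7.87 [579.3 -85.9  95.7] [0.    0.589 0.808 0.   ] [ 0.7  0.9 -0.6] 0.486 [-0.35  0.6   1.49 -0.    1.05 -0.66]
pocket_mouth {'centre': [174.1, 262.7], 'p': 0.92}
carriage {'centre': [181.7, 262.4], 'p': 0.58}
cell_body {'centre': [171.9, 264.5], 'p': 0.54}
knob {'centre': [193.5, 255.2], 'p': 0.66}
```

View pics/g.png

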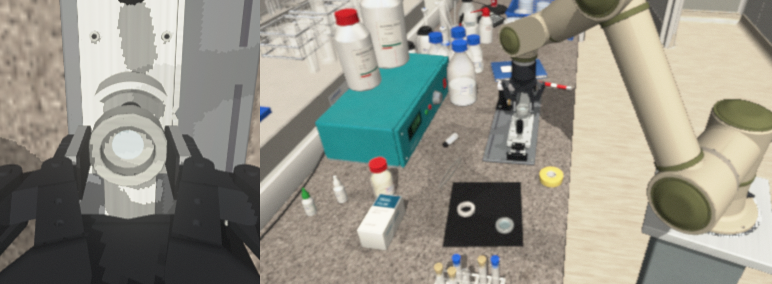

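```bash
python3 - <<'E'
from h import *
from scipy.optimize import least_squares
p=capture("wrist");P=pts(p,np.ones((384,512),bool));s=sensors.sense();T=np.array(s["eef_pos"])
m=(P[:,2]>60)&(P[:,2]<72)&(np.hypot(P[:,0]-578.5,P[:,1]+84.5)<40);Q=P[m]
print(len(Q),np.percentile(Q[:,2],[5,50,95]))
ex=np.array([-.306,.952]);ey=np.array([.952,.306])
L=np.c_[(Q[:,:2]-T[:2])@ex,(Q[:,:2]-T[:2])@ey]
print("tool x range",np.percentile(L[:,0],[1,99]),"y",np.percentile(L[:,1],[1,50,99]))
# per-bin y-mid and outer edge
for a in range(18,34,2):
  b=L[(L[:,0]>=a)&(L[:,0]<a+2)]
  if len(b)>5: print(a,len(b),np.percentile(b[:,1],[2,98]).round(1),round(np.mean(np.percentile(b[:,1],[2,98])),1))
B=P[(P[:,2]>86)&(P[:,2]<97)&(np.hypot(P[:,0]-T[0],P[:,1]-T[1])<24)]
l=np.c_[(B[:,:2]-T[:2])@ex,(B[:,:2]-T[:2])@ey];print("body top",np.median(B[:,2]),np.percentile(l,[1,99],axis=0).round(1).tolist())
st()
E
```

```text
938 [61.57485007 65.64635096 66.96929333]
tool x range [19.3303509  32.52907639] y [-19.5790176    0.80354936  21.44912124]
18 19 [-16.7  18.4] 0.8
20 61 [-18.6  20.8] 1.1
22 118 [-20.3  22.3] 1.0
24 183 [-19.3  21.1] 0.9
26 179 [-17.1  18.9] 0.9
28 178 [-14.3  16.3] 1.0
30 145 [-10.6  11.9] 0.6
32 55 [-4.1  6.2] 1.1
body top 91.96192530272859 [[-21.7, -20.4], [19.8, 21.2]]
8.17 [579.3 -85.8  95.9] [0.001 0.589 0.808 0.   ] [ 0.  -0.1 -0.8] 0.483 [-0.35  0.6   1.49  0.    1.05 -0.66]
```

```bash
python3 -m jog '[[[0,2.3,0],[0,0,0],0.7],[[0,2.3,-4],[0,0,0],0.7],[[0,2.3,-9],[0,0,0],0.7],[[0,2.3,-14],[0,0,0],0.7],[[0,2.3,-18],[0,0,0],0.7],[[0,2.3,-23],[0,0,0],0.7],[[0,2.3,-28],[0,0,0],0.7],[[0,2.3,-32],[0,0,0],0.7]]' && python3 -c "
from h import *
st()"
```

```text
time_s: 8.83
eef_pos: [578.9, -83.3, 62.5]
ee_rot: [-0.0, 0.589, 0.808, -0.0]
force: [-0.4, -0.6, -1.8]
grip_width: 0.485
8.83 [578.9 -83.3  62.5] [-0.     0.589  0.808 -0.   ] [-0.4 -0.6 -1.8] 0.485 [-0.34  0.64  1.51  0.    0.99 -0.65]
```

```bash
python3 -m jog '[[[0,0,-3],[0,0,0],0.7],[[0,0,-6],[0,0,0],0.7],[[0,0,-8],[0,0,0],0.7],[[0,0,-8],[0,0,0],0.7],[[0,0,-8],[0,0,0],0.25],[[0,0,-8],[0,0,0],0.25],[[0,0,-8],[0,0,0],0.25],[[0,0,-8],[0,0,0],0.25]]' && python3 - <<'E'
from h import *
st();p=capture("wrist");P=pts(p,np.ones((384,512),bool));s=sensors.sense();T=np.array(s["eef_pos"])
ex=np.array([-.306,.952]);ey=np.array([.952,.306])
m=(P[:,2]>48)&(P[:,2]<56)&(np.hypot(P[:,0]-T[0],P[:,1]-T[1])<23);B=P[m]
l=np.c_[(B[:,:2]-T[:2])@ex,(B[:,:2]-T[:2])@ey];print("body top",len(B),np.median(B[:,2]),np.percentile(l,[1,99],axis=0).round(1).tolist())
A=np.c_[B,np.ones(len(B))][:,[0,1,3]];print("plane",np.linalg.lstsq(A,B[:,2],rcond=None)[0])
cv2.imwrite("pics/h.png",p["color"])
E
```

```text
time_s: 9.5
eef_pos: [579.1, -83.4, 55.2]
ee_rot: [0.0, 0.589, 0.808, 0.0]
force: [0.7, -0.1, -0.5]
grip_width: 0.747
9.5 [579.1 -83.4  55.2] [0.    0.589 0.808 0.   ] [ 0.7 -0.1 -0.5] 0.747 [-0.34  0.65  1.52 -0.    0.97 -0.65]
body top 2466 51.98221539347672 [[-21.7, -20.2], [17.5, 20.9]]
plane [-5.34689523e-03  1.43253952e-02  5.61727630e+01]
```

View pics/h.png

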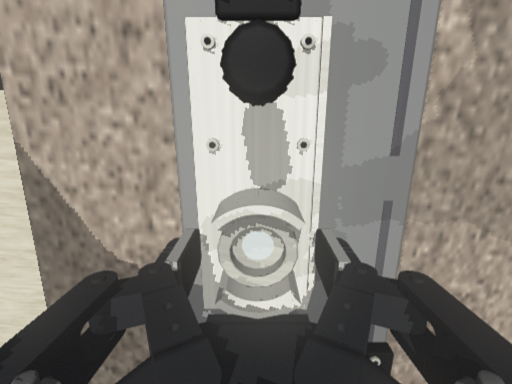

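The body is seated: its top is at z 52.0 and level, centred at px (258,247) between the pocket walls. Next the spacer.

```bash
python3 -m jog '[[[0,0,15],[0,0,0],0.25],[[0,0,45],[0,0,0],0.25],[[0,0,80],[0,0,0],0.25],[[-1,25,105],[0,0,0],0.25],[[-1,60,110],[0,0,0],0.25],[[-2,100,110],[0,0,0],0.3],[[-3,140,110],[0,0,0],0.3],[[-4,180,110],[0,0,0],0.3]]' 40 && python3 -m jog '[[[-1,40,0],[0,0,0],0.35],[[-2,80,0],[0,0,0],0.35],[[-3,120,-10],[0,0,0],0.35],[[-4,160,-30],[0,0,0],0.35],[[-4,190,-55],[0,0,0],0.35],[[-4,202,-80],[0,0,0],0.35],[[-4,202,-90],[0,0,0],0.35],[[-4,202,-90],[0,0,0],0.35]]' && python3 - <<'E'
from h import *
p=look("wrist",["spacer","window"],"pics/i.png");st()
E
```

```text
time_s: 10.22
eef_pos: [574.7, 98.3, 165.5]
ee_rot: [0.0, 0.589, 0.808, 0.0]
force: [0.9, -0.8, -1.7]
grip_width: 0.696
time_s: 10.88
eef_pos: [569.6, 298.4, 72.4]
ee_rot: [-0.001, 0.589, 0.808, -0.002]
force: [0.2, -0.4, -0.1]
grip_width: 0.65
spacer 0.62 box [231. 182. 291. 240.] circle 571.6 300.1 r 22.5 boxc [572.1 299.6]
  place 0.84 (259, 209) [571.3 297.9]
window 0.68 box [ 78. 125. 146. 187.] circle 460.7 307.3 r 22.9 boxc [460.2 306.2]
  place 0.97 (117, 156) [459.2 304.4]
11.13 [572.1 297.8  77.1] [0.001 0.59  0.808 0.001] [ 0.  -0.9  0.8] 0.653 [ 0.3   0.74  1.29 -0.    1.11 -0.01]
```

```bash
python3 -m jog '[[[0,1,-15],[0,0,0],0.4],[[0,1,-28],[0,0,0],0.4],[[0,1,-38],[0,0,0],0.4],[[0,1,-46],[0,0,0],0.4],[[0,1,-52],[0,0,0],0.4],[[0,1,-56],[0,0,0],0.4],[[0,1,-57],[0,0,0],0.4],[[0,1,-57],[0,0,0],0.4]]' && python3 - <<'E'
from h import *
st();p=capture("wrist");P=pts(p,np.ones((384,512),bool));T=np.array(sensors.sense()["eef_pos"])
ex=np.array([-.306,.952]);ey=np.array([.952,.306]);d=P[:,:2]-T[:2];x=d@ex;y=d@ey
for s in(-1,1):
  m=(s*y>24)&(s*y<45)&(abs(x)<12)&(P[:,2]>4);print(s,m.sum(),np.percentile(P[m,2],[0.5,2,5,50]).round(1))
cv2.imwrite("pics/j.png",p["color"])
E
```

```text
time_s: 11.8
eef_pos: [571.1, 299.6, 18.2]
ee_rot: [0.0, 0.589, 0.808, 0.0]
force: [-0.8, 0.2, 0.0]
grip_width: 0.598
11.8 [571.1 299.6  18.2] [0.    0.589 0.808 0.   ] [-0.8  0.2  0. ] 0.598 [ 0.3   0.82  1.32 -0.    1.01 -0.01]
-1 3791 [ 6.9 10.  14.3 54.3]
1 3756 [ 6.7  9.9 14.1 54. ]
```

View pics/j.png

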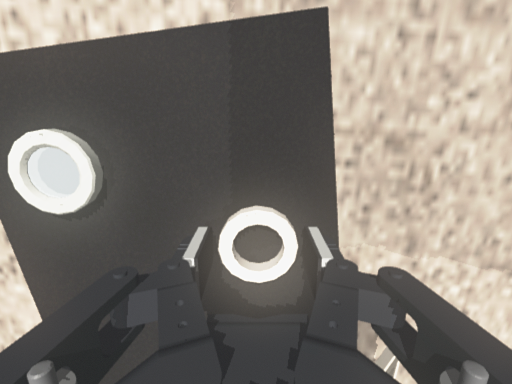

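The spacer is centred between the jaws at px (258,243), and the fingertips are at about z 6. I'll lower a little and close.

```bash
python3 -m jog '[[[0,0,-2],[0,0,0],0.4],[[0,0,-2],[0,0,0],0.6],[[0,0,-2],[0,0,0],0.7],[[0,0,-2],[0,0,0],0.7],[[0,0,-2],[0,0,0],0.7],[[0,0,-2],[0,0,0],0.7],[[0,0,-2],[0,0,0],0.7],[[0,0,-2],[0,0,0],0.7]]' 40 && python3 -c "
from h import *
st()" && python3 -m jog '[[[0,0,3],[0,0,0],0.7],[[0,0,10],[0,0,0],0.7],[[0,0,30],[0,0,0],0.7],[[0,0,60],[0,0,0],0.7],[[0,0,95],[0,0,0],0.7],[[0,-25,125],[0,0,0],0.7],[[1,-60,135],[0,0,0],0.7],[[2,-95,135],[0,0,0],0.7]]' 40 && python3 -m jog '[[[1,-38,0],[0,0,0],0.7],[[2,-76,0],[0,0,0],0.7],[[3,-114,0],[0,0,0],0.7],[[4,-152,0],[0,0,0],0.7],[[5,-190,0],[0,0,0],0.7],[[5,-228,0],[0,0,0],0.7],[[6,-260,0],[0,0,0],0.7],[[6,-287,-10],[0,0,0],0.7]]' && python3 -m jog '[[[0,0,-15],[0,0,0],0.7],[[0,0,-30],[0,0,0],0.7],[[0,0,-40],[0,0,0],0.7],[[0,0,-45],[0,0,0],0.7],[[0,0,-45],[0,0,0],0.7],[[0,0,-45],[0,0,0],0.7],[[0,0,-45],[0,0,0],0.7],[[0,0,-45],[0,0,0],0.7]]' && cat >> h.py <<'E'
def hover():
    p=capture("wrist");P=pts(p,np.ones((384,512),bool));T=np.array(sensors.sense()["eef_pos"])
    ex=np.array([-.306,.952]);ey=np.array([.952,.306]);d=P[:,:2]-T[:2];x=d@ex;y=d@ey
    m=(P[:,2]>60)&(P[:,2]<70)&(np.hypot(x,y)<38)&(x>10)
    for a in range(20,34,2):
        b=y[m&(x>=a)&(x<a+2)]
        if len(b)>5: lo,hi=np.percentile(b,[2,98]);h=(hi-lo)/2;print("wall",a,len(b),"midy",round((lo+hi)/2,1),"cx",round(a+1-np.sqrt(max(0,31**2-h*h)),1))
    g=(np.hypot(x,y)<23.5)&(P[:,2]>T[2]-20)&(P[:,2]<T[2]-1)
    z0=np.median(P[g,2]);g&=abs(P[:,2]-z0)<2
    print("part top z",z0.round(1),"x",np.percentile(x[g],[1,99]).round(1),"y",np.percentile(y[g],[1,99]).round(1),"slope",np.linalg.lstsq(np.c_[x[g],y[g],np.ones(g.sum())],P[g,2],rcond=None)[0][:2].round(3))
    cv2.imwrite("pics/hover.png",p["color"])
E
python3 -c "
from h import *
st();hover();st()"
```

```text
time_s: 12.52
eef_pos: [571.6, 299.9, 17.4]
ee_rot: [0.001, 0.589, 0.808, 0.001]
force: [-0.4, 1.3, 6.5]
grip_width: 0.492
12.52 [571.6 299.9  17.4] [0.001 0.589 0.808 0.001] [-0.4  1.3  6.5] 0.492 [ 0.3   0.82  1.32 -0.    1.   -0.01]
time_s: 13.18
eef_pos: [573.9, 204.3, 155.2]
ee_rot: [0.002, 0.588, 0.809, 0.002]
force: [1.1, -0.4, -1.5]
grip_width: 0.493
time_s: 13.85
eef_pos: [579.6, -85.1, 143.3]
ee_rot: [0.002, 0.59, 0.808, 0.0]
force: [0.4, 1.0, 0.5]
grip_width: 0.494
time_s: 14.52
eef_pos: [579.4, -82.2, 97.1]
ee_rot: [0.001, 0.589, 0.808, 0.0]
force: [0.0, 0.3, -0.7]
grip_width: 0.489
14.52 [579.4 -82.2  97.1] [0.001 0.589 0.808 0.   ] [ 0.   0.3 -0.7] 0.489 [-0.34  0.6   1.49 -0.    1.06 -0.65]
wall 20 157 midy 0.0 cx -1.7
wall 22 174 midy -0.2 cx -1.8
wall 24 180 midy -0.1 cx -1.5
wall 26 152 midy -0.3 cx -1.2
wall 28 105 midy 0.1 cx -1.0
part top z 90.6 x [-21.1  20.4] y [-20.4  21.4] slope [ 0.    -0.001]
14.57 [579.3 -82.3  96.9] [0.001 0.589 0.808 0.   ] [-0.1 -0.1 -0.1] 0.495 [-0.34  0.6   1.49 -0.    1.06 -0.65]
```

```bash
python3 -m jog '[[[0,-1.2,0],[0,0,0],0.7],[[0,-1.2,-5],[0,0,0],0.7],[[0,-1.2,-10],[0,0,0],0.7],[[0,-1.2,-14],[0,0,0],0.7],[[0,-1.2,-18],[0,0,0],0.7],[[0,-1.2,-21],[0,0,0],0.7],[[0,-1.2,-24],[0,0,0],0.7],[[0,-1.2,-27],[0,0,0],0.7]]' && python3 -m jog '[[[0,0,-1.5],[0,0,0],0.7],[[0,0,-3],[0,0,0],0.7],[[0,0,-3],[0,0,0],0.7],[[0,0,-3],[0,0,0],0.7],[[0,0,-3],[0,0,0],0.25],[[0,0,-3],[0,0,0],0.25],[[0,0,-3],[0,0,0],0.25],[[0,0,-3],[0,0,0],0.25]]' && cat >> h.py <<'E'
def seat(z0):
    p=capture("wrist");P=pts(p,np.ones((384,512),bool));T=np.array(sensors.sense()["eef_pos"])
    ex=np.array([-.306,.952]);ey=np.array([.952,.306]);d=P[:,:2]-T[:2];x=d@ex;y=d@ey
    g=(np.hypot(x,y)<23.5)&(abs(P[:,2]-z0)<5);print("top z",np.median(P[g,2]).round(2),g.sum(),"x",np.percentile(x[g],[1,99]).round(1),"y",np.percentile(y[g],[1,99]).round(1),"slope",np.linalg.lstsq(np.c_[x[g],y[g],np.ones(g.sum())],P[g,2],rcond=None)[0][:2].round(3))
    cv2.imwrite("pics/seat%d.png"%z0,p["color"])
E
python3 -c "
from h import *
st();seat(61)"
```

```text
time_s: 15.23
eef_pos: [579.0, -83.5, 68.9]
ee_rot: [-0.0, 0.589, 0.808, -0.0]
force: [-0.3, 0.1, -0.7]
grip_width: 0.489
time_s: 15.9
eef_pos: [579.0, -83.6, 66.1]
ee_rot: [-0.0, 0.589, 0.808, -0.0]
force: [0.1, 0.2, -0.2]
grip_width: 0.75
15.9 [579.  -83.6  66.1] [-0.     0.589  0.808 -0.   ] [ 0.1  0.2 -0.2] 0.75 [-0.34  0.64  1.51  0.    0.99 -0.65]
top z 60.98 3133 x [-21.7  21.9] y [-20.   20.9] slope [ 0.008 -0.003]
```

View pics/seat61.png

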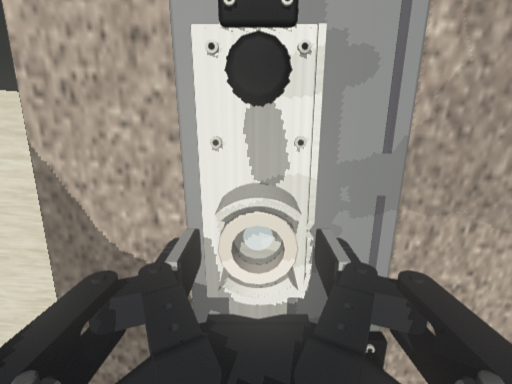

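The spacer is seated: its top is at 61.0 and flat, at px (258,248). Now the window.

```bash
python3 -m jog '[[[0,0,15],[0,0,0],0.25],[[0,0,45],[0,0,0],0.25],[[-2,5,80],[0,0,0],0.25],[[-10,32,95],[0,0,0],0.25],[[-21,68,100],[0,0,0],0.3],[[-32,105,100],[0,0,0],0.3],[[-43,142,100],[0,0,0],0.3],[[-54,179,100],[0,0,0],0.3]]' 40 && python3 -m jog '[[[-11,36,0],[0,0,0],0.35],[[-22,72,0],[0,0,0],0.35],[[-33,108,-8],[0,0,0],0.35],[[-44,144,-25],[0,0,0],0.35],[[-55,180,-45],[0,0,0],0.35],[[-65,211,-70],[0,0,0],0.35],[[-65,211,-90],[0,0,0],0.35],[[-65,211,-100],[0,0,0],0.35]]' && python3 -m jog '[[[0,0,-5],[0,0,0],0.4],[[0,0,-15],[0,0,0],0.4],[[0,0,-23],[0,0,0],0.4],[[0,0,-28],[0,0,0],0.4],[[0,0,-30],[0,0,0],0.4],[[0,0,-30],[0,0,0],0.4],[[0,0,-30],[0,0,0],0.4],[[0,0,-30],[0,0,0],0.4]]' && python3 - <<'E'
from h import *
st();p=look("wrist",["window"],"pics/k.png")
E
```

```text
time_s: 16.62
eef_pos: [524.2, 96.9, 166.4]
ee_rot: [0.0, 0.589, 0.808, 0.0]
force: [0.3, 0.2, -0.4]
grip_width: 0.702
time_s: 17.28
eef_pos: [458.2, 307.4, 63.7]
ee_rot: [-0.001, 0.588, 0.809, -0.002]
force: [-0.1, -0.2, 0.4]
grip_width: 0.648
time_s: 17.95
eef_pos: [460.3, 306.5, 36.7]
ee_rot: [0.0, 0.589, 0.808, 0.0]
force: [-0.1, -0.5, -0.4]
grip_width: 0.599
17.95 [460.3 306.5  36.7] [0.    0.589 0.808 0.   ] [-0.1 -0.5 -0.4] 0.599 [ 0.38  0.63  1.63 -0.    0.88  0.06]
window 0.79 box [220. 196. 291. 264.] circle 458.2 307.5 r 22.7 boxc [459.2 307.3]
  place 0.75 (253, 228) [458.6 304.1]
```

```bash
python3 -m jog '[[[-1,0,-8],[0,0,0],0.4],[[-1,0,-15],[0,0,0],0.4],[[-1,0,-19],[0,0,0],0.4],[[-1,0,-20.5],[0,0,0],0.4],[[-1,0,-20.5],[0,0,0],0.4],[[-1,0,-20.5],[0,0,0],0.7],[[-1,0,-20.5],[0,0,0],0.7],[[-1,0,-20.5],[0,0,0],0.7]]' 40 && python3 -m jog '[[[0,0,0],[0,0,0],0.7],[[0,0,0],[0,0,0],0.7],[[0,0,3],[0,0,0],0.7],[[0,0,10],[0,0,0],0.7],[[0,0,30],[0,0,0],0.7],[[0,0,60],[0,0,0],0.7],[[0,0,95],[0,0,0],0.7],[[5,-16,125],[0,0,0],0.7]]' 40 && python3 -m jog '[[[11,-36,15],[0,0,0],0.7],[[22,-72,15],[0,0,0],0.7],[[33,-108,15],[0,0,0],0.7],[[44,-144,15],[0,0,0],0.7],[[55,-180,15],[0,0,0],0.7],[[66,-216,15],[0,0,0],0.7],[[77,-252,15],[0,0,0],0.7],[[88,-288,15],[0,0,0],0.7]]' && python3 -m jog '[[[11,-36,0],[0,0,0],0.7],[[22,-72,0],[0,0,0],0.7],[[27,-86,-10],[0,0,0],0.7],[[27,-86,-30],[0,0,0],0.7],[[27,-86,-45],[0,0,0],0.7],[[27,-86,-50],[0,0,0],0.7],[[27,-86,-50],[0,0,0],0.7],[[27,-86,-50],[0,0,0],0.7]]' && python3 -c "
from h import *
st();hover();st()"
```

```text
time_s: 18.77
eef_pos: [460.2, 306.9, 17.3]
ee_rot: [0.001, 0.589, 0.808, 0.001]
force: [-1.8, -0.1, 17.4]
grip_width: 0.493
time_s: 19.43
eef_pos: [463.2, 291.8, 142.5]
ee_rot: [-0.0, 0.588, 0.809, 0.0]
force: [1.4, 0.7, 0.8]
grip_width: 0.489
time_s: 20.1
eef_pos: [552.0, 0.6, 155.6]
ee_rot: [-0.0, 0.589, 0.808, -0.0]
force: [0.8, 1.5, 1.1]
grip_width: 0.491
time_s: 20.77
eef_pos: [579.2, -83.2, 106.1]
ee_rot: [0.0, 0.589, 0.808, 0.0]
force: [0.5, -0.5, -0.2]
grip_width: 0.487
20.77 [579.2 -83.2 106.1] [0.    0.589 0.808 0.   ] [ 0.5 -0.5 -0.2] 0.487 [-0.34  0.58  1.48 -0.    1.08 -0.65]
wall 20 130 midy 0.3 cx -1.8
wall 22 161 midy 0.1 cx -0.6
wall 24 154 midy 0.3 cx -0.7
wall 26 155 midy 0.4 cx -0.4
wall 28 136 midy 0.3 cx -0.2
wall 30 22 midy 0.4 cx 0.2
part top z 98.9 x [-19.8  21. ] y [-20.4  20.7] slope [ 0.004 -0.001]
20.82 [579.4 -83.3 106.6] [0.001 0.589 0.808 0.   ] [-1.3  0.3  0. ] 0.491 [-0.34  0.58  1.48 -0.    1.08 -0.65]
```

```bash
python3 -m jog '[[[0,-0.8,0],[0,0,0],0.7],[[0,-0.8,-5],[0,0,0],0.7],[[0,-0.8,-10],[0,0,0],0.7],[[0,-0.8,-15],[0,0,0],0.7],[[0,-0.8,-19],[0,0,0],0.7],[[0,-0.8,-22],[0,0,0],0.7],[[0,-0.8,-25],[0,0,0],0.7],[[0,-0.8,-27],[0,0,0],0.7]]' && python3 -m jog '[[[0,0,-1],[0,0,0],0.7],[[0,0,-2],[0,0,0],0.7],[[0,0,-2.5],[0,0,0],0.7],[[0,0,-2.5],[0,0,0],0.7],[[0,0,-2.5],[0,0,0],0.25],[[0,0,-2.5],[0,0,0],0.25],[[0,0,-2.5],[0,0,0],0.25],[[0,0,-2.5],[0,0,0],0.25]]' && python3 -c "
from h import *
st();seat(70)
p=capture('top');a=place_of(p,'head');print(a[0]);c=cut_out(p,'head');print(c[0]['p'],c[0]['box'])"
```

```text
time_s: 21.48
eef_pos: [578.9, -84.3, 78.3]
ee_rot: [-0.0, 0.589, 0.808, -0.0]
force: [-0.5, 0.0, -0.3]
grip_width: 0.494
time_s: 22.15
eef_pos: [579.1, -84.4, 76.3]
ee_rot: [0.0, 0.589, 0.808, 0.0]
force: [0.5, 0.1, -0.7]
grip_width: 0.752
22.15 [579.1 -84.4  76.3] [0.    0.589 0.808 0.   ] [ 0.5  0.1 -0.7] 0.752 [-0.34  0.62  1.5   0.    1.01 -0.66]
top z 69.18 4648 x [-19.8  20.9] y [-19.7  20.5] slope [-0.001 -0.001]
{'centre': [179.7, 322.0], 'p': 0.56}
0.79 [306.1, 141.8, 333.0, 182.3]
```

View pics/seat70.png

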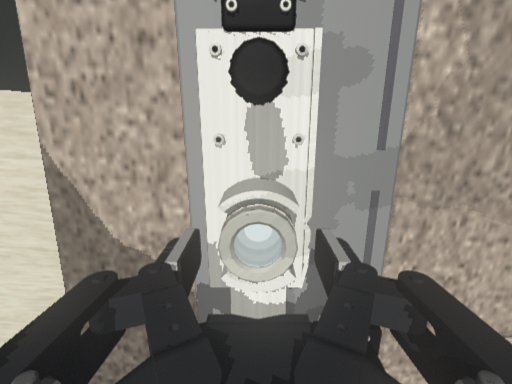

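The window is seated at about 70 and level, at px (258,246). Now I'll locate the head from above with the wrist camera.

```bash
python3 -m jog '[[[0,0,15],[0,0,0],0.25],[[0,0,45],[0,0,0],0.25],[[0,0,80],[0,0,0],0.25],[[0,-4,115],[0,0,0],0.25],[[10,-34,130],[0,0,0],0.25],[[22,-70,140],[0,0,0],0.25],[[33,-105,145],[0,0,0],0.25],[[44,-140,145],[0,0,0],0.25]]' && python3 -m jog '[[[10,-25,0],[0,0,0],0.25],[[10,-25,0],[0,0,0],0.25],[[10,-25,0],[0,0,0],0.25],[[10,-25,0],[0,0,0],0.25],[[10,-25,0],[0,0,0],0.25],[[10,-25,0],[0,0,0],0.25],[[10,-25,0],[0,0,0],0.25],[[10,-25,0],[0,0,0],0.25]]' && python3 - <<'E'
from h import *
Z["head"]=111;Z["knob"]=99;Z["window"]=70
p=look("wrist",["head","ball","knob","window","carriage"],"pics/l.png");st()
P=pts(p,np.ones((384,512),bool));m=(P[:,2]>105)&(P[:,2]<117)&(P[:,0]>570)&(P[:,0]<720)&(P[:,1]<-150)
ex=np.array([-.306,.952]);ey=np.array([.952,.306]);d=P[m,:2]-[579.1,-84.0];x=d@ex;y=d@ey
print(m.sum())
for a in range(-30,90,10):
  b=x[(y>=a)&(y<a+10)]
  if len(b)>20: print(a,len(b),np.percentile(b,[2,98]).round(1))
E
```

```text
time_s: 23.02
eef_pos: [623.6, -226.0, 223.1]
ee_rot: [0.001, 0.589, 0.808, 0.0]
force: [1.8, -0.2, 0.1]
grip_width: 0.747
time_s: 23.68
eef_pos: [633.1, -248.8, 221.6]
ee_rot: [0.0, 0.589, 0.808, 0.0]
force: [-0.4, 0.1, -0.3]
grip_width: 0.748
head 0.71 box [234. 110. 367. 161.] circle 652.3 -191.7 r 58.7 boxc [ 653.1 -188.1]
  place 0.62 (258, 135) [ 620.  -206.4]
ball 0.61 box [236. 108. 367. 164.] circle 671.6 -197.2 r 86.3 boxc [ 673.3 -190.9]
window 0.68 box [232.   2. 280.  23.] circle 581.9 -91.4 r 20.2 boxc [584.2 -99.4]
carriage 0.57 box [223.   0. 291.  68.] circle 583.1 -95.5 r 49.1 boxc [584.7 -98.2]
24.23 [ 633.  -249.4  221.2] [-0.     0.589  0.808 -0.   ] [ 0.8 -1.6 -0. ] 0.751 [-0.55  0.69  0.99 -0.    1.47 -0.86]
6461
-20 539 [-145.4 -104.8]
-10 549 [-145.4 -104.8]
0 595 [-145.4 -104.7]
10 570 [-145.4 -104.3]
20 564 [-145.4 -104.8]
30 568 [-145.4 -104.3]
40 573 [-145.4 -104.8]
50 573 [-145.4 -104.8]
60 567 [-145.9 -104.2]
70 574 [-145.4 -104.8]
80 583 [-145.4 -104.5]
```

View pics/l.png

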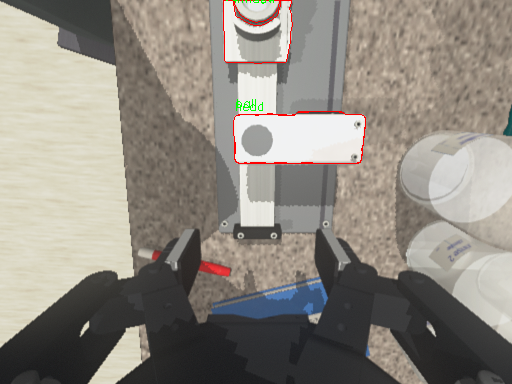

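The head arm spans px 234–366 × 114–162 with the lens dot at (257,140). Its axis is 125 mm from the pocket along the rail. Next I grasp the knob.

```bash
python3 -m jog '[[[-12,37,0],[0,0,0],0.3],[[-24,74,0],[0,0,0],0.3],[[-36,111,0],[0,0,0],0.3],[[-48,148,0],[0,0,0],0.3],[[-60,185,0],[0,0,0],0.35],[[-72,222,-20],[0,0,0],0.4],[[-80,246,-45],[0,0,0],0.4],[[-80,246,-70],[0,0,0],0.4]]' && python3 -m jog '[[[0,0,-20],[0,0,0],0.4],[[0,0,-40],[0,0,0],0.4],[[0,0,-55],[0,0,0],0.4],[[0,0,-65],[0,0,0],0.4],[[0,0,-71],[0,0,0],0.4],[[0,0,-71],[0,0,0],0.4],[[0,0,-71],[0,0,0],0.4],[[0,0,-71],[0,0,0],0.4]]' && python3 -c "
from h import *
st();p=capture('wrist');cv2.imwrite('pics/m.png',p['color'])"
```

```text
time_s: 24.9
eef_pos: [551.7, 1.0, 151.2]
ee_rot: [0.0, 0.587, 0.809, 0.001]
force: [0.1, -1.0, 0.2]
grip_width: 0.602
time_s: 25.57
eef_pos: [553.6, -3.5, 81.2]
ee_rot: [0.001, 0.589, 0.808, 0.0]
force: [-0.0, 0.1, 0.3]
grip_width: 0.601
25.57 [553.6  -3.5  81.2] [0.001 0.589 0.808 0.   ] [-0.   0.1  0.3] 0.601 [-0.22  0.56  1.6   0.    0.98 -0.53]
```

View pics/m.png

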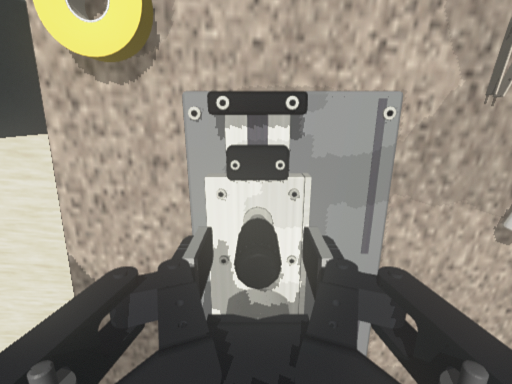

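The knob is centred between the pads at px (258,255). I'll close on it and push.

```bash
python3 -m jog '[[[0,0,0],[0,0,0],0.9],[[0,0,0],[0,0,0],0.9],[[0,0,0],[0,0,0],0.9],[[0,0,0],[0,0,0],0.9],[[0,0,0],[0,0,0],0.9],[[0,0,0],[0,0,0],0.9],[[0,0,0],[0,0,0],0.9],[[0,0,0],[0,0,0],0.9]]' 80 && python3 -m jog '[[[1.5,-4.8,0],[0,0,0],0.9],[[4.6,-14.3,0],[0,0,0],0.9],[[9.2,-28.6,0],[0,0,0],0.9],[[13.8,-42.8,0],[0,0,0],0.9],[[18.4,-57.1,0],[0,0,0],0.9],[[21.4,-66.6,0],[0,0,0],0.9],[[23,-71.4,0],[0,0,0],0.9],[[24.5,-76.2,0],[0,0,0],0.9]]' && python3 -m jog '[[[1.5,-4.8,0],[0,0,0],0.9],[[3.1,-9.5,0],[0,0,0],0.9],[[4.6,-14.3,0],[0,0,0],0.9],[[6.1,-19,0],[0,0,0],0.9],[[7.6,-23.8,0],[0,0,0],0.9],[[9.2,-28.6,0],[0,0,0],0.9],[[10.1,-31.4,0],[0,0,0],0.9],[[10.1,-31.4,0],[0,0,0],0.9]]' && cat >> h.py <<'E'
def push():
    s=sensors.sense();ex=np.array([-.306,.952]);ey=np.array([.952,.306]);T=np.array(s["eef_pos"][:2])-[553.6,-3.5];F=np.array(s["force"])
    print(round(s["time_s"],2),"along",round(-T@ex,2),"across",round(T@ey,2),"F along +ex",round(F[:2]@ex,2),"across",round(F[:2]@ey,2),"z",round(F[2],1),"w",round(s["grip_width"],3))
E
python3 -c "
from h import *
push();st()"
```

```text
time_s: 26.28
eef_pos: [553.4, -3.3, 80.8]
ee_rot: [0.001, 0.589, 0.808, 0.0]
force: [-0.3, 0.9, 6.4]
grip_width: 0.239
time_s: 26.95
eef_pos: [577.8, -79.2, 80.8]
ee_rot: [-0.0, 0.589, 0.808, 0.001]
force: [-1.9, 6.6, 8.3]
grip_width: 0.236
time_s: 27.62
eef_pos: [587.9, -110.6, 80.8]
ee_rot: [-0.0, 0.589, 0.808, 0.001]
force: [-0.5, 3.3, 7.4]
grip_width: 0.235
27.62 along 112.44 across -0.12 F along +ex 3.32 across 0.59 z 7.4 w 0.235
27.62 [ 587.9 -110.6   80.8] [-0.     0.589  0.808  0.001] [-0.5  3.3  7.4] 0.235 [-0.38  0.64  1.46  0.    1.04 -0.69]
```

```bash
P='from h import *
push()'; python3 -m jog '[[[0.6,-1.9,0],[0,0,0],0.9],[[1.2,-3.8,0],[0,0,0],0.9],[[1.2,-3.8,0],[0,0,0],0.9],[[1.2,-3.8,0],[0,0,0],0.9],[[1.2,-3.8,0],[0,0,0],0.9],[[1.2,-3.8,0],[0,0,0],0.9],[[1.2,-3.8,0],[0,0,0],0.9],[[1.2,-3.8,0],[0,0,0],0.9]]' >/dev/null; python3 -c "$P"
python3 -m jog '[[[0.6,-1.9,0],[0,0,0],0.9],[[0.9,-2.9,0],[0,0,0],0.9],[[0.9,-2.9,0],[0,0,0],0.9],[[0.9,-2.9,0],[0,0,0],0.9],[[0.9,-2.9,0],[0,0,0],0.9],[[0.9,-2.9,0],[0,0,0],0.9],[[0.9,-2.9,0],[0,0,0],0.9],[[0.9,-2.9,0],[0,0,0],0.9]]' >/dev/null; python3 -c "$P"
python3 -m jog '[[[0.6,-1.9,0],[0,0,0],0.9],[[0.6,-1.9,0],[0,0,0],0.9],[[0.6,-1.9,0],[0,0,0],0.9],[[0.6,-1.9,0],[0,0,0],0.9],[[0.6,-1.9,0],[0,0,0],0.9],[[0.6,-1.9,0],[0,0,0],0.9],[[0.6,-1.9,0],[0,0,0],0.9],[[0.6,-1.9,0],[0,0,0],0.9]]' >/dev/null; python3 -c "$P"
python3 -m jog '[[[0.3,-1,0],[0,0,0],0.9],[[0.6,-1.9,0],[0,0,0],0.9],[[0.6,-1.9,0],[0,0,0],0.9],[[0.6,-1.9,0],[0,0,0],0.9],[[0.6,-1.9,0],[0,0,0],0.9],[[0.6,-1.9,0],[0,0,0],0.9],[[0.6,-1.9,0],[0,0,0],0.9],[[0.6,-1.9,0],[0,0,0],0.9]]' >/dev/null; python3 -c "$P"
```

```text
28.28 along 116.07 across -0.12 F along +ex 5.05 across 0.41 z 7.0 w 0.235
28.95 along 119.07 across -0.14 F along +ex 5.08 across 0.0 z 6.7 w 0.236
29.62 along 121.36 across -0.12 F along +ex 3.91 across 1.08 z 5.9 w 0.233
30.28 along 123.6 across -0.14 F along +ex 2.1 across 1.74 z 5.6 w 0.236
```

```bash
P='from h import *
push()'; for i in 1; do python3 -m jog '[[[0.3,-1,0],[0,0,0],0.9],[[0.3,-1,0],[0,0,0],0.9],[[0.3,-1,0],[0,0,0],0.9],[[0.3,-1,0],[0,0,0],0.9],[[0.3,-1,0],[0,0,0],0.9],[[0.3,-1,0],[0,0,0],0.9],[[0.3,-1,0],[0,0,0],0.9],[[0.3,-1,0],[0,0,0],0.9]]' >/dev/null; python3 -c "$P"; done
python3 -m jog '[[[0.3,-1,0],[0,0,0],0.9],[[0.3,-1,0],[0,0,0],0.9],[[0.3,-1,0],[0,0,0],0.9],[[0.3,-1,0],[0,0,0],0.9],[[0.3,-1,0],[0,0,0],0.9],[[0.3,-1,0],[0,0,0],0.9],[[0.3,-1,0],[0,0,0],0.9],[[0.3,-1,0],[0,0,0],0.9]]' >/dev/null; python3 -c "$P
a=[]
for i in range(6):
    p=capture('top');s=sensors.sense();a.append(np.r_[s['eef_pos'],s['force']])
print(np.mean(a,0).round(2))
c=-1
"
```

```text
30.95 along 124.67 across -0.12 F along +ex 2.24 across 1.09 z 6.4 w 0.237
31.62 along 125.3 across -0.13 F along +ex 4.12 across 0.77 z 5.7 w 0.238
[ 5.9181e+02 -1.2281e+02  8.0840e+01 -1.9000e-01  4.0300e+00  6.6700e+00]
```

```bash
python3 -m jog '[[[0.2,-0.8,0],[0,0,0],0.9],[[0.2,-0.8,0],[0,0,0],0.9],[[0.2,-0.8,0],[0,0,0],0.9],[[0.2,-0.8,0],[0,0,0],0.9],[[0.2,-0.8,0],[0,0,0],0.9],[[0.2,-0.8,0],[0,0,0],0.9],[[0.2,-0.8,0],[0,0,0],0.9],[[0.2,-0.8,0],[0,0,0],0.9]]' >/dev/null; python3 - <<'E'
from h import *
push();a=[]
for i in range(6):
    p=capture('wrist');s=sensors.sense();a.append(np.r_[s['eef_pos'],s['force'],np.abs(s["dq"]).max()])
print(np.mean(a,0).round(3));push()
P=pts(p,np.ones((384,512),bool))
t=capture("top");q=capture("side")
for n,c in(("top",t),("side",q)):
  for k,z in(("window",61),("pocket_mouth",66),("knob",36),("notch",36),("ball",30),("head",0)):
    r=place_of(c,k)
    if r: v,u=r[0]["centre"];print(n,k,round(r[0]["p"],2),np.round(world(c,(u,v),z)[:2],1))
o=np.hstack([cv2.resize(t["color"][140:240,220:370],None,fx=3,fy=3,interpolation=2),cv2.resize(q["color"][100:250,200:317],None,fx=2,fy=2,interpolation=2)]);cv2.imwrite("pics/n.png",o)
E
```

```text
32.58 along 125.63 across -0.16 F along +ex 6.61 across 1.32 z 7.1 w 0.238
[ 5.91905e+02 -1.23137e+02  8.08370e+01 -1.09900e+00  6.73600e+00
  7.71300e+00  2.00000e-03]
32.88 along 125.59 across -0.14 F along +ex 6.88 across 1.43 z 7.6 w 0.234
top window 0.54 [676.8 177.8]
top pocket_mouth 0.49 [ 622.5 -202.6]
top ball 0.91 [ 652.1 -188. ]
top head 0.75 [ 613.  -205.4]
side window 0.47 [ 610.8 -204.5]
side pocket_mouth 0.89 [ 616.7 -205.9]
side knob 0.6 [ 595.7 -110.5]
side notch 0.96 [ 641.5 -169.2]
side ball 0.67 [ 658.9 -214. ]
```

View pics/n.png

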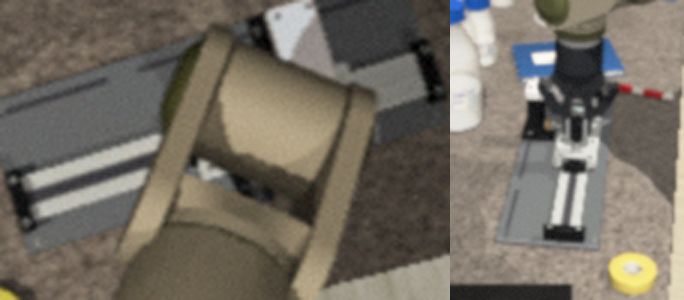

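The push fell to about 2 N and then rose through 6 N at 125.5 mm of travel, against 125.0 mm measured to the head axis. The ball is in the notch, the knob is held, and the carriage is still.

```bash
python3 -c "
from h import *
push();print(ctrl.finish_job());push()"
```

```text
33.58 along 125.62 across -0.16 F along +ex 6.73 across 0.61 z 7.1 w 0.238
the job is handed in; nothing more can be done
None
the job is handed in; nothing more can be done
```

I stacked the cell body, spacer and window in the carriage pocket. I then slid the carriage to the reading head by its knob and handed the job in at 33.6 s, still gripping the knob (80 N set).

- **Stack:** the part tops measured z 52.0, 61.0 and about 69.2 mm after placing, against 52, 61 and 70 expected. The window reading is low, probably because it includes the glass. All three were level within 0.02 rad and centred to about 1 mm.
- **Notch:** the push fell to about 2 N near 124 mm of travel and rose to 6.7 N at 125.6 mm. The head axis had been measured 125.0 mm away, so the ball should be in the middle of the notch. The carriage was not moving.
- **Not checked:** at the end the arm and head blocked the view of the stack, so its seating after the slide is unconfirmed. The network position estimates from the top and side cameras also scattered by 1–2 cm there, and one was plainly wrong, so I relied on the push forces and measured travel. The forceps, vial, tape roll and marker were never approached, but I did not measure them again.

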